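Free the stuck orange cup from its holder

ROBOT

A 6-joint arm with a two-finger parallel gripper is mounted at the origin on the work surface. World frame = base frame: x ahead of the robot, y to its left, z up, the work surface at z = 0. Lengths are in mm, angles in rad, forces in N, time in s.
With the tool pointing down it reaches from about 300 to 775 mm from the base axis. Payload 14.6 kg.
Tool frame: the origin (TCP) lies midway between the tips of the shut fingers; the grasp point (between the pads) lies manip.tcp_to_grasp behind it (manip.tcp_to_grasp is the distance from the TCP to the grasp point, in mm); x points along the fingers, z is the direction in which the jaws open and shut, and the axes are right-handed (so a half turn about x gives the same grasp; the last joint's range is limited). The gripper opens to 94 mm and grips with 3 to 60 N. Pads are 16 mm wide; open, the fingers measure 119 mm over their backs; the gripper's body (75 mm by 177 mm) begins 78 mm behind the grasp point.
Start: joints at [1.036, 0.3, 1.521, -0, 1.321, -0.067], TCP at [248.004, 490.901, 205.446] pointing down, gripper open.
Joint ranges: [-3.03, 3.03], [-0.79, 2.21], [0.23, 2.52], [-1.04, 4.18], [0, 3.07], [-2.55, 2.55]. Speed limits (rad/s): [2.22, 2.22, 2.57, 3.14, 3.14, 3.14].

INTERFACE

Orientations are given as [roll, pitch, yaw] about the fixed x, y, z axes, in that order (R = Rz(yaw) Ry(pitch) Rx(roll)).
In Python, from cell import manip gives the robot as it stands.
- The arm moves only by the shell command python3 -m jog 'ROWS' [FORCE]. ROWS is JSON, a list of rows, each an object of numbers: "grip": the opening, from 0 (shut) to 1 (fully open); "tx", "ty", "tz": the shift along the tool's x, y, z in units of 40 mm (1.0 is 40 mm); "turn": the turn about the tool's x in units of 6 degrees (1.0 is 6 degrees). In form: [{"grip": .., "tx": .., "ty": .., "tz": .., "turn": ..}, ...]. A call has 1 to 12 rows; each row is the pose to reach, as a shift and turn from the pose commanded when the call began, along the tool's axes at that moment; what a row does not reach only later rows make up. A row lasts 1/12 s, in which the tool goes at most 41.7 mm and 7.16 degrees, less where a joint would pass 70% of its speed; a pose out of reach is approached as far as the arm can. A call with a gripper value outside its range is refused whole. The fingers move at their own pace and stop on an object; FORCE is the grip in N (left out, the last holds). Time passes only in rows, so rows that repeat a pose let the fingers close. It gives the time, the measured TCP pose, the force and the opening at its end, in the units of the state.
- manip.read_state(): the state, without advancing time (a new reading comes with each control period).
- manip.camera(name): name is "side" or "top" or "wrist"; returns a dict with "image" (480x640x3 uint8, red, green, blue), "fx", "fy", "cx", "cy" (pixels), "k1" (the pictures are not rectified: a ray, as slopes to the right and down, at radius r is drawn at 1 + k1 r^2 times it, then the intrinsics apply), "eye" and "attitude" of the camera in the world. Camera axes: x right, y up, looking along -z (the intrinsics and any distortion apply to the point x, -y, -z); pixel columns grow to the right and rows downward; lengths in mm; the calibration is good to about 2 mm. A picture is of the moment at which its call begins. There is no depth.
- manip.sign_off(): hands the job in, once; it reports no verdict.
The state is a dict: "clock": time; "joints": joint angles; "qd": joint speeds; "effort": joint torques, N m; "eef_pos": TCP position; "eef_rot": TCP orientation; "wrist_force": force on the tool from outside, world axes, zero at the start; "moment": the same for the moment, N m; "finger_gap": finger opening in mm.
Only numpy, scipy, OpenCV 4.12 (cv2) and the standard library are available. Lean on these libraries where they do the work, as an engineer would, in place of code of your own. Each camera call takes 0.05 s, during which the arm holds its last target. There are 200 camera calls.

TASK

The orange cup is stuck in its metal holder: two lugs on its side are caught under the holder's rim. Grip the cup by its rim, twist it anticlockwise (seen from above) until its white stripes line up with the yellow marks on the holder, pull it straight up and out, and set it down gently, upright and wholly on the green mat, then let go. Leave the blue cup in its own holder.

Things in the scene. Friction and masses are not known exactly. Their poses are not given: they have to be found in the camera images.
- cup: Orange round cup, 80 mm high, 58 wide, 4 mm wall, 90 g; origin: centre of underside, z up. It stands 10 mm above the bench in its holder; the top 30 mm stick out to be gripped. 2 lugs at its +x and -x, reaching 34.5 mm from its axis, 30-40 mm up, are under the holder's rim; white stripes on the rim show them. At first its x is 43-66 deg clockwise of the holder's x, 2 mm of play up; it turns freely.
- holder: Aluminium pot of the orange cup, fixed; 60 mm high, 82 mm wide, black foot 110 mm wide, 8 mm high. Origin: centre of underside, z up; inner floor at 10 mm. Its rim (hole 62 mm, top 8 mm) has gaps at its +x and -x, marked yellow: lugs pass when the x axes of cup and holder are in line, either way round, within 15 deg. Lugs are clear 30 mm up, the cup 50 mm up. The blue cup's holder is alike.
- mat: Green flat mat fixed to the bench, 150 x 150 mm, 6 mm thick, with a thin white border line. Origin: centre of its underside, so that its top is 6 mm above the origin.
- blue_cup: Blue cup, otherwise the same as the orange one, locked in the other holder; to be left alone. Origin: centre of its underside.
Mind the look-alikes: they are no part of the job. There is more than one size of the cup; the one meant has the size given above.

How it is judged (in metres and radians):
On the way, in this order (a step that is already met when the one before it is completed fails the run):
1. the orange cup, still down in its holder, is twisted until its stripes are in line with the holder's marks within about 25 degrees (angle between the x axis of cup and the x axis of holder, either way round below 0.45 rad and z of cup in the frame of holder below 0.025 m).
2. the orange cup is pulled up out of the holder (z of cup in the frame of holder above 0.062 m).
At the end, for the whole second after the job is handed in: The orange cup stands upright (within 10 degrees) and at rest on the green mat, its centre within 48 mm of the mat's centre along each of the mat's sides, and the blue cup is still in its holder, within 15 mm of where it was (x of cup in the frame of mat between -0.048 and 0.048 m and y of cup in the frame of mat between -0.048 and 0.048 m and z of cup in the frame of mat between 0.002 and 0.012 m and angle between cup's own z axis and vertical below 0.17 rad and linear speed of cup below 0.03 m/s and distance of blue_cup from where it was at the start of the episode below 0.015 m); the robot touches nothing.
It fails at once if the orange cup is dropped or thrown (falls freely by more than about 25 mm) (linear speed of cup above 0.7 m/s and contact force between cup and the fingers below 0.1 N).
It fails at once if the blue cup is pulled about (distance of blue_cup from where it was at the start of the episode above 0.015 m).
It also fails if it takes over 45 s, if anything falls off the work surface, if the arm or the gripper's body presses on something with over 40 N, if the wrist force passes 120 N, or if a joint passes its speed limit or range.

## Working session

There is one attempt and no reset: what is moved stays moved. The work goes in short steps, Python scripts to look and compute and a shell command to move; the robot and the scene stay as the last step left them, time stands still between calls to the robot, and variables do not carry over. Pictures are saved under pics/ and viewed, about 8 in all and at most 12, crops included, and the job is handed in when it is done.

```bash
mkdir -p pics; ls; python3 - <<'E'
from cell import manip
import cv2,numpy as np
print(manip.tcp_to_grasp, manip.read_state())
for n in ("top","side"):
    c=manip.camera(n); cv2.imwrite(f"pics/{n}0.png",c["image"][:,:,::-1])
    print({k:(np.round(v,4).tolist() if not isinstance(v,str) else v) for k,v in c.items() if k!="image"})
E
```

```text
pics
18.8 {'clock': 0.0, 'joints': array([ 1.03638477e+00,  3.00440526e-01,  1.52159390e+00, -1.40765304e-05,
        1.32067981e+00, -6.65922403e-02]), 'qd': array([4.21954575e-04, 6.56974653e-04, 6.24479460e-04, 1.07778854e-03,
       4.10654384e-05, 6.93253223e-04]), 'effort': array([-5.38113436e-04, -5.31809449e+01, -3.52719498e+01,  7.06688385e-02,
        2.44615262e-02, -1.13250030e-04]), 'eef_pos': array([247.88546717, 490.67679338, 204.89767204]), 'eef_rot': array([ 3.08715632,  1.56967465, -2.09304848]), 'wrist_force': array([-0.9256128 ,  0.50097657, -0.22223733]), 'moment': array([-0.04166263, -0.01598738, -0.01741482]), 'finger_gap': 94.30727356379462}
{'fx': 472.7025, 'fy': 472.7025, 'cx': 320.5123, 'cy': 242.1772, 'k1': 0.0133, 'eye': [455.4213, 54.2916, 878.6341], 'attitude': [0.0835, -0.0097, -1.5412]}
{'fx': 518.0403, 'fy': 518.0403, 'cx': 319.2477, 'cy': 238.0667, 'k1': -0.0644, 'eye': [215.6429, -554.5659, 612.34], 'attitude': [0.875, 0.0207, -0.4865]}
```

View pics/top0.png

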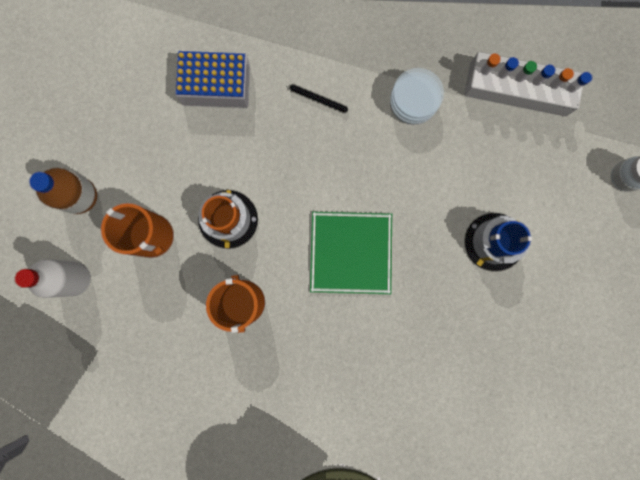

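View pics/side0.png

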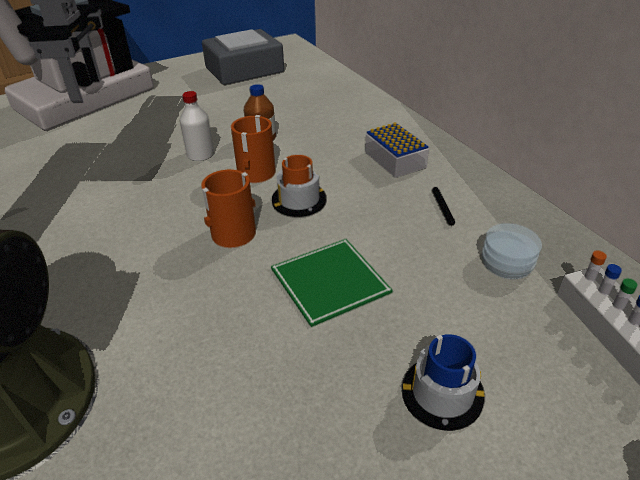

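The top view shows three orange cups: (136,230) and (237,303) are bigger and stand free. The one at (221,213) is small and sits in an aluminium holder with a black foot, so it fits the description. The mat is at about (351,253) and the blue cup at (511,239). I'll confirm in an enlarged crop.

```bash
cat > h.py <<'E'
import numpy as np,cv2
from scipy.spatial.transform import Rotation as R
def ray(c,u,v):
    K=np.array([[c["fx"],0,c["cx"]],[0,c["fy"],c["cy"]],[0,0,1.]])
    p=cv2.undistortPoints(np.array([[[u,v]]],float),K,np.array([c["k1"],0,0,0.]))[0,0]
    return R.from_euler("xyz",c["attitude"]).apply([p[0],-p[1],-1])
def hit(c,u,v,z):
    d=ray(c,u,v); e=np.array(c["eye"]); return e+d*(z-e[2])/d[2]
def proj(c,P):
    q=R.from_euler("xyz",c["attitude"]).inv().apply(np.array(P)-c["eye"]); x,y=q[0]/-q[2],-q[1]/-q[2]
    s=1+c["k1"]*(x*x+y*y); return c["fx"]*x*s+c["cx"],c["fy"]*y*s+c["cy"]
E
python3 - <<'E'
from cell import manip
from h import *
c=manip.camera("top"); im=c["image"][:,:,::-1]
a=cv2.resize(im[180:255,185:270],None,fx=8,fy=8,interpolation=cv2.INTER_CUBIC)
cv2.imwrite("pics/crop.png",a)
# mat by green
m=((c["image"][:,:,1]>80)&(c["image"][:,:,0]<60)&(c["image"][:,:,2]<90)).astype(np.uint8); m[:200]=0
k=max(cv2.findContours(m,0,2)[0],key=cv2.contourArea); b=cv2.boxPoints(cv2.minAreaRect(k)); print(b)
P=np.array([hit(c,*p,6) for p in b]); print(P.round(1),P.mean(0))
E
```

```text
[[314.4454  286.8476 ]
 [316.09402 215.95567]
 [387.63675 217.61945]
 [385.98813 288.51135]]
[[446.   56.7   6. ]
 [577.3  57.7   6. ]
 [578.3 -75.6   6. ]
 [446.8 -74.9   6. ]] [512.1164892   -9.00602478   6.        ]
```

View pics/crop.png

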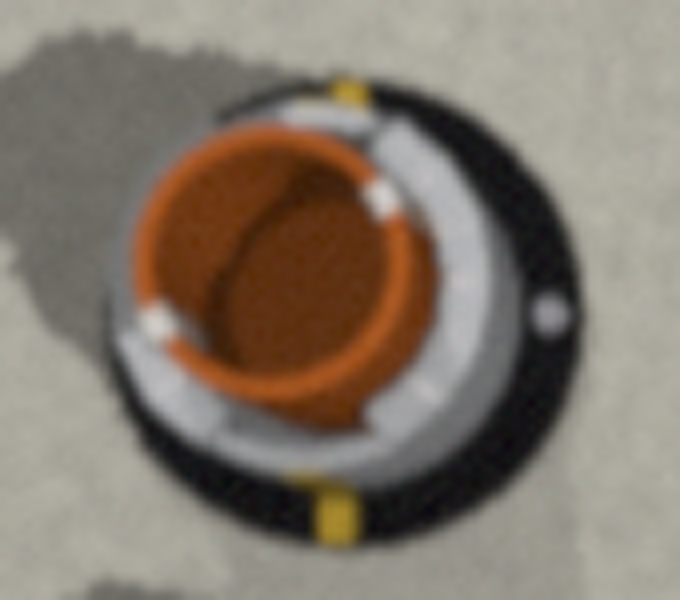

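The crop shows the small cup in its holder. Its stripes are at crop (380,198) and (160,322), and the yellow marks at (350,92) and (336,520). The stripes are about 59° clockwise of the marks, which fits the given range. Next I'll compute positions and how high the neighbouring objects are.

```bash
python3 - <<'E'
from cell import manip
from h import *
t=manip.camera("top"); s=manip.camera("side"); st=manip.read_state()
f=lambda x,y:(185+(x+.5)/8-.5,180+(y+.5)/8-.5)
s1,s2=[hit(t,*f(*p),90) for p in((380,198),(160,322))]
m1,m2=[hit(t,*f(*p),8) for p in((350,92),(336,520))]
rim=hit(t,*f(274,263),90); mid=(m1+m2)/2; foot=hit(t,*f(345,312),8)
print("stripes",s1,s2,np.linalg.norm(s1-s2),"mid",(s1+s2)/2,"rim",rim); print("marks",m1,m2,np.linalg.norm(m1-m2),"mid",mid,"footc",foot)
a=lambda d:np.degrees(np.arctan2(d[1],d[0])); print("ang",a(s1-s2),a(m1-m2))
# side check: cup rim centre & foot centre predicted
c=(rim+mid)/2
for z in (0,8,90): print(z,proj(s,[c[0],c[1],z]))
# large cups: base/top from side
for n,u,b in(("A",(229,181),(233,236)),("B",(252,126),(257,172))):
    B=hit(s,*b,0)
    zz=[z for z in range(60,200,2)]; z=min(zz,key=lambda z:np.hypot(*(np.array(proj(s,[B[0],B[1],z]))-u))); print(n,B,z,proj(t,[B[0],B[1],z]))
Rm=R.from_euler("xyz",st["eef_rot"]).as_matrix(); print(Rm.round(3)); 
g=st["eef_pos"]; T=np.array([c[0],c[1],g[2]]); print("shift tool/40", Rm.T@(T-g)/40)
print(proj(t,[512,-9,6]),proj(s,[512,-9,6]))
E
```

```text
stripes [580.94111268 199.19753775  90.        ] [553.27750991 243.94396514  90.        ] 52.60720180953018 mid [567.1093113  221.57075145  90.        ] rim [566.47707029 220.7474687   90.        ]
marks [618.64851729 222.33128123   8.        ] [518.80375872 220.99890923   8.        ] 99.85364805166394 mid [568.72613801 221.66509523   8.        ] footc [567.10980168 221.14407436   8.        ]
ang -58.27438217369453 0.7645344903431239
0 (np.float64(299.9886335996119), np.float64(201.24736888021525))
8 (np.float64(299.81262796771875), np.float64(198.01366480721197))
90 (np.float64(297.91159063384686), np.float64(162.9832995236835))
A [409.63608089 183.75616421   0.        ] 122 (np.float64(233.343971490515), np.float64(308.31974543041576))
B [533.86848128 366.12384988   0.        ] 112 (np.float64(125.17140773363303), np.float64(227.57691712716866))
[[-0.    -0.893  0.451]
 [-0.     0.451  0.893]
 [-1.     0.    -0.   ]]
shift tool/40 [ 5.07646144e-04 -1.01720131e+01 -2.41181164e+00]
(np.float64(351.0531708007255), np.float64(252.07108464488448)) (np.float64(330.88844330369255), np.float64(278.3062469902757))
```

```bash
python3 -m jog '[{"grip":1,"ty":-10.17,"tz":-2.42},{"grip":1,"ty":-10.17,"tz":-2.42},{"grip":1,"ty":-10.17,"tz":-2.42},{"grip":1,"ty":-10.17,"tz":-2.42},{"grip":1,"ty":-10.17,"tz":-2.42},{"grip":1,"ty":-10.17,"tz":-2.42},{"grip":1,"ty":-10.17,"tz":-2.42},{"grip":1,"ty":-10.17,"tz":-2.42},{"grip":1,"ty":-10.17,"tz":-2.42},{"grip":1,"ty":-10.17,"tz":-2.42},{"grip":1,"ty":-10.17,"tz":-2.42},{"grip":1,"ty":-10.17,"tz":-2.42}]' 20
python3 - <<'E'
from cell import manip
from h import *
s=manip.read_state(); print(s["joints"].round(3),s["eef_pos"]); print(R.from_euler("xyz",s["eef_rot"]).as_matrix().round(3))
w=manip.camera("wrist"); cv2.imwrite("pics/w1.png",w["image"][:,:,::-1]); print(proj(w,[567.3,221.3,90]))
E
```

```text
[ 1.036  0.3    1.521  0.     1.321 -0.067] [247.95241702 490.80430504 205.20542895]
[[-0.    -0.893  0.451]
 [-0.     0.451  0.893]
 [-1.     0.    -0.   ]]
(np.float64(232.31912100169524), np.float64(613.6549857428979))$[0]: bad value
```

View pics/w1.png

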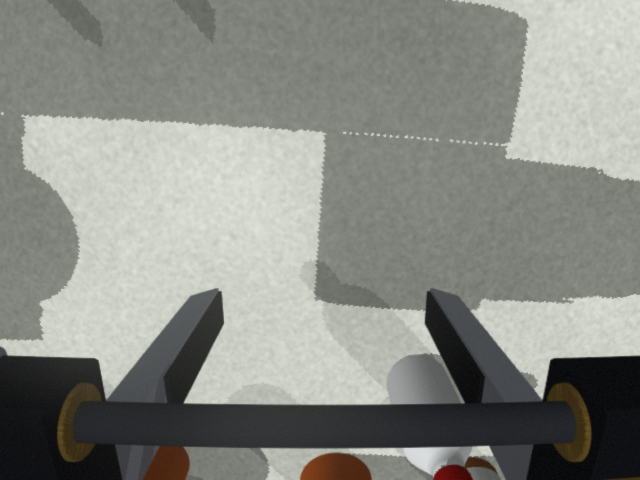

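The call was refused because rows apparently need every key, so the arm hasn't moved. The picture (4 so far) shows only bench. I'll retry with full rows.

```bash
python3 -m jog '[{"grip":1,"tx":0,"ty":-10.17,"tz":-2.42,"turn":0},{"grip":1,"tx":0,"ty":-10.17,"tz":-2.42,"turn":0},{"grip":1,"tx":0,"ty":-10.17,"tz":-2.42,"turn":0},{"grip":1,"tx":0,"ty":-10.17,"tz":-2.42,"turn":0},{"grip":1,"tx":0,"ty":-10.17,"tz":-2.42,"turn":0},{"grip":1,"tx":0,"ty":-10.17,"tz":-2.42,"turn":0},{"grip":1,"tx":0,"ty":-10.17,"tz":-2.42,"turn":0},{"grip":1,"tx":0,"ty":-10.17,"tz":-2.42,"turn":0},{"grip":1,"tx":0,"ty":-10.17,"tz":-2.42,"turn":0},{"grip":1,"tx":0,"ty":-10.17,"tz":-2.42,"turn":0},{"grip":1,"tx":0,"ty":-10.17,"tz":-2.42,"turn":0},{"grip":1,"tx":0,"ty":-10.17,"tz":-2.42,"turn":0}]' 20
python3 - <<'E'
from cell import manip
from h import *
s=manip.read_state(); print(s["joints"].round(3),s["eef_pos"]); print(R.from_euler("xyz",s["eef_rot"]).as_matrix().round(3))
E
```

```text
clock: 1.3
eef_pos: [568.4, 219.4, 204.7]
eef_rot: [2.347, 1.57, -2.836]
wrist_force: [-0.9, -0.2, -0.4]
finger_gap: 93.8
[ 0.308  0.434  1.34   0.     1.368 -0.792] [568.42361423 219.44391821 204.71117834]
[[-0.001 -0.891  0.454]
 [-0.     0.454  0.891]
 [-1.     0.001 -0.001]]
```

```bash
python3 -m jog '[{"grip":1,"tx":0.8,"ty":0,"tz":0,"turn":0},{"grip":1,"tx":1.6,"ty":0,"tz":0,"turn":0},{"grip":1,"tx":2.4,"ty":0,"tz":0,"turn":0},{"grip":1,"tx":2.4,"ty":0,"tz":0,"turn":0},{"grip":1,"tx":2.4,"ty":0,"tz":0,"turn":0}]' 20
python3 - <<'E'
from cell import manip
from h import *
s=manip.read_state(); print(s["eef_pos"])
w=manip.camera("wrist"); cv2.imwrite("pics/w2.png",w["image"][:,:,::-1])
print([np.round(proj(w,[567.3+29*np.cos(a),221.3+29*np.sin(a),90]),0) for a in np.arange(8)*np.pi/4+1.104])
E
```

```text
clock: 1.72
eef_pos: [566.4, 221.9, 109.3]
eef_rot: [2.302, 1.569, -2.877]
wrist_force: [0.3, 0.1, 0.5]
finger_gap: 94.6
[566.37190328 221.85157149 109.263623  ]
[array([380., 295.]), array([364., 257.]), array([322., 240.]), array([281., 257.]), array([265., 295.]), array([283., 332.]), array([322., 347.]), array([362., 332.])]
```

View pics/w2.png

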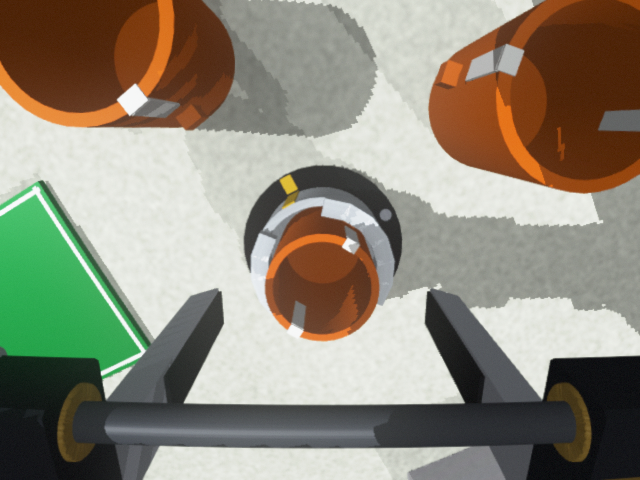

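The wrist view (5 pictures) shows the cup rim centred at about (322,288). That is 6 px (3 mm) above the prediction and laterally exact, and the TCP sits midway between the two estimates. I'll descend and grip.

```bash
python3 -m jog '[{"grip":1,"tx":0.6,"ty":0,"tz":0,"turn":0},{"grip":1,"tx":1.1,"ty":0,"tz":0,"turn":0},{"grip":1,"tx":1.1,"ty":0,"tz":0,"turn":0},{"grip":0.5,"tx":1.1,"ty":0,"tz":0,"turn":0},{"grip":0.5,"tx":1.1,"ty":0,"tz":0,"turn":0},{"grip":0.5,"tx":1.1,"ty":0,"tz":0,"turn":0},{"grip":0.5,"tx":1.1,"ty":0,"tz":0,"turn":0},{"grip":0.5,"tx":1.1,"ty":0,"tz":0,"turn":0}]' 20
python3 -m jog '[{"grip":0.5,"tx":0,"ty":0,"tz":0,"turn":0},{"grip":0.5,"tx":0,"ty":0,"tz":0,"turn":0},{"grip":0.5,"tx":0,"ty":0,"tz":0,"turn":0}]' 20
```

```text
clock: 2.43
eef_pos: [567.8, 221.2, 66.5]
eef_rot: [-0.802, 1.569, 0.301]
wrist_force: [-0.1, 0.4, 0.5]
finger_gap: 64.1
clock: 2.68
eef_pos: [567.7, 221.1, 66.0]
eef_rot: [-0.882, 1.57, 0.221]
wrist_force: [-0.5, -1.0, 5.0]
finger_gap: 58.1
```

```bash
python3 -m jog '[{"grip":0.4,"tx":0,"ty":0,"tz":0,"turn":-0.9},{"grip":0.4,"tx":0,"ty":0,"tz":0,"turn":-1.8},{"grip":0.4,"tx":0,"ty":0,"tz":0,"turn":-2.7},{"grip":0.4,"tx":0,"ty":0,"tz":0,"turn":-3.6},{"grip":0.4,"tx":0,"ty":0,"tz":0,"turn":-4.5},{"grip":0.4,"tx":0,"ty":0,"tz":0,"turn":-5.4},{"grip":0.4,"tx":0,"ty":0,"tz":0,"turn":-6.3},{"grip":0.4,"tx":0,"ty":0,"tz":0,"turn":-7.2},{"grip":0.4,"tx":0,"ty":0,"tz":0,"turn":-8.1},{"grip":0.4,"tx":0,"ty":0,"tz":0,"turn":-9},{"grip":0.4,"tx":0,"ty":0,"tz":0,"turn":-9.8},{"grip":0.4,"tx":0,"ty":0,"tz":0,"turn":-9.8}]' 20
python3 -m jog '[{"grip":0.4,"tx":0,"ty":0,"tz":0,"turn":0},{"grip":0.4,"tx":0,"ty":0,"tz":0,"turn":0}]'
python3 - <<'E'
from cell import manip
from h import *
s=manip.read_state(); print(s["joints"].round(2)); print(R.from_euler("xyz",s["eef_rot"]).as_matrix().round(3))
c=manip.camera("wrist")["image"][:,:,::-1]; t=manip.camera("top")["image"][:,:,::-1]
a=cv2.resize(c[150:400,180:460],(448,400)); b=cv2.resize(t[180:255,185:250],(347,400),interpolation=2)
cv2.imwrite("pics/tw.png",np.hstack([a,b]))
E
```

```text
clock: 3.68
eef_pos: [567.9, 221.6, 66.0]
eef_rot: [-1.441, 1.569, 0.692]
wrist_force: [0.3, 2.1, 4.3]
finger_gap: 57.9
clock: 3.85
eef_pos: [567.8, 221.5, 66.0]
eef_rot: [-1.499, 1.569, 0.628]
wrist_force: [0.6, 3.2, 6.1]
finger_gap: 57.8
[ 0.31  0.57  1.48  0.    1.09 -1.82]
[[ 0.001 -0.849 -0.528]
 [ 0.001 -0.528  0.849]
 [-1.    -0.001  0.   ]]
```

View pics/tw.png

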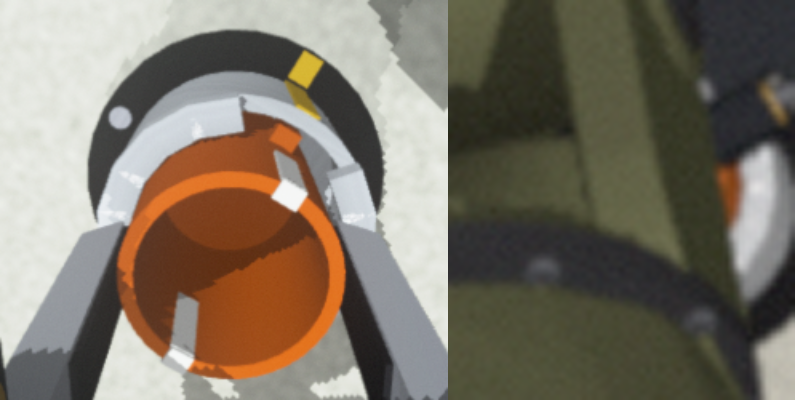

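The left half of the picture (6 so far) shows the lug at (286,138), centred in the holder gap, with its stripe below the yellow mark. By angle they agree within about 3°. The right half is the top camera, blocked by the arm. I'll pull up.

```bash
python3 -m jog '[{"grip":0.4,"tx":-0.1,"ty":0,"tz":0,"turn":0},{"grip":0.4,"tx":-0.3,"ty":0,"tz":0,"turn":0},{"grip":0.4,"tx":-0.5,"ty":0,"tz":0,"turn":0},{"grip":0.4,"tx":-0.8,"ty":0,"tz":0,"turn":0},{"grip":0.4,"tx":-1.1,"ty":0,"tz":0,"turn":0},{"grip":0.4,"tx":-1.4,"ty":0,"tz":0,"turn":0},{"grip":0.4,"tx":-1.7,"ty":0,"tz":0,"turn":0},{"grip":0.4,"tx":-2,"ty":0,"tz":0,"turn":0},{"grip":0.4,"tx":-2.2,"ty":0,"tz":0,"turn":0},{"grip":0.4,"tx":-2.3,"ty":0,"tz":0,"turn":0},{"grip":0.4,"tx":-2.3,"ty":0,"tz":0,"turn":0}]' 20
python3 - <<'E'
from cell import manip
from h import *
s=manip.read_state(); M=R.from_euler("xyz",s["eef_rot"]).as_matrix()
print(s["joints"].round(2),s["finger_gap"],s["wrist_force"]); g=s["eef_pos"]; print(M.T@(np.array([512.1,-9,g[2]])-g)/40)
c=manip.camera("wrist")["image"][:,:,::-1]; t=manip.camera("side")["image"][:,:,::-1]
cv2.imwrite("pics/up.png",np.hstack([cv2.resize(c,(400,300)),cv2.resize(t[60:360,150:450],(300,300))]))
E
```

```text
clock: 4.87
eef_pos: [567.8, 221.0, 158.6]
eef_rot: [-1.955, 1.569, 0.174]
wrist_force: [-0.7, -0.8, -0.2]
finger_gap: 58.1
[ 0.31  0.47  1.4  -0.    1.27 -1.82] 58.10008685899796 [-0.69713479 -0.76852301 -0.22626135]
[-3.50378834e-03  4.22723539e+00 -4.13966277e+00]
```

View pics/up.png

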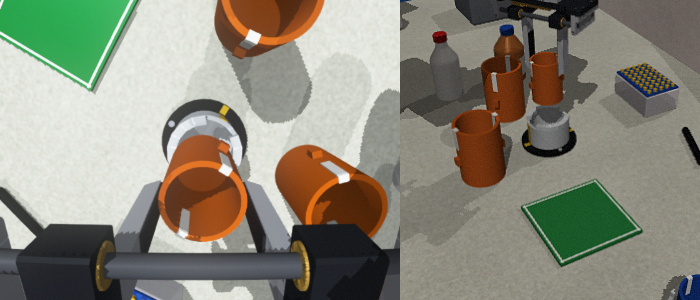

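The cup is out and hangs upright over the empty holder (7 pictures so far). Next, carry it to the mat.

```bash
python3 -m jog '[{"grip":0.4,"tx":0,"ty":0.2,"tz":-0.2,"turn":0},{"grip":0.4,"tx":0,"ty":0.6,"tz":-0.6,"turn":0},{"grip":0.4,"tx":0,"ty":1.1,"tz":-1.08,"turn":0},{"grip":0.4,"tx":0,"ty":1.6,"tz":-1.57,"turn":0},{"grip":0.4,"tx":0,"ty":2.1,"tz":-2.06,"turn":0},{"grip":0.4,"tx":0,"ty":2.6,"tz":-2.55,"turn":0},{"grip":0.4,"tx":0,"ty":3.1,"tz":-3.04,"turn":0},{"grip":0.4,"tx":0,"ty":3.6,"tz":-3.53,"turn":0},{"grip":0.4,"tx":0,"ty":4,"tz":-3.92,"turn":0},{"grip":0.4,"tx":0,"ty":4.23,"tz":-4.14,"turn":0},{"grip":0.4,"tx":0,"ty":4.23,"tz":-4.14,"turn":0},{"grip":0.4,"tx":0,"ty":4.23,"tz":-4.14,"turn":0}]' 20
python3 -m jog '[{"grip":0.4,"tx":0.4,"ty":0,"tz":0,"turn":0},{"grip":0.4,"tx":0.9,"ty":0,"tz":0,"turn":0},{"grip":0.4,"tx":1.4,"ty":0,"tz":0,"turn":0},{"grip":0.4,"tx":1.8,"ty":0,"tz":0,"turn":0},{"grip":0.4,"tx":2.1,"ty":0,"tz":0,"turn":0},{"grip":0.4,"tx":2.1,"ty":0,"tz":0,"turn":0},{"grip":0.4,"tx":2.1,"ty":0,"tz":0,"turn":0}]'
```

```text
clock: 5.97
eef_pos: [511.6, -9.2, 157.3]
eef_rot: [0.495, 1.57, 2.623]
wrist_force: [-0.5, 0.8, 0.1]
finger_gap: 57.7
clock: 6.55
eef_pos: [511.7, -8.1, 73.2]
eef_rot: [0.861, 1.57, 2.992]
wrist_force: [0.3, -0.3, -0.3]
finger_gap: 57.8
```

```bash
python3 -m jog '[{"grip":0.4,"tx":0.1,"ty":0,"tz":0,"turn":0},{"grip":0.4,"tx":0.2,"ty":0,"tz":0,"turn":0},{"grip":0.4,"tx":0.25,"ty":0,"tz":0,"turn":0},{"grip":0.4,"tx":0.25,"ty":0,"tz":0,"turn":0}]'
python3 -m jog '[{"grip":0.4,"tx":0.03,"ty":0,"tz":0,"turn":0},{"grip":0.4,"tx":0.03,"ty":0,"tz":0,"turn":0}]'
```

```text
clock: 6.88
eef_pos: [511.6, -9.0, 63.3]
eef_rot: [0.79, 1.571, 2.919]
wrist_force: [0.4, 0.4, -0.9]
finger_gap: 57.9
clock: 7.05
eef_pos: [511.7, -9.1, 62.3]
eef_rot: [-2.049, 1.571, 0.08]
wrist_force: [0.3, -0.6, -0.4]
finger_gap: 57.7
```

```bash
python3 -m jog '[{"grip":0.4,"tx":0.03,"ty":0,"tz":0,"turn":0},{"grip":0.4,"tx":0.03,"ty":0,"tz":0,"turn":0}]'
python3 -m jog '[{"grip":0.4,"tx":0.02,"ty":0,"tz":0,"turn":0},{"grip":0.4,"tx":0.02,"ty":0,"tz":0,"turn":0}]'
```

```text
clock: 7.22
eef_pos: [512.1, -9.2, 61.8]
eef_rot: [-2.317, 1.57, -0.188]
wrist_force: [-1.1, -1.1, 6.6]
finger_gap: 57.7
clock: 7.38
eef_pos: [512.3, -9.3, 61.6]
eef_rot: [-2.399, 1.569, -0.27]
wrist_force: [-4.6, -2.3, 15.2]
finger_gap: 58.2
```

Contact: 15 N upward, so the cup is seated. I'll open, then retreat.

```bash
python3 -m jog '[{"grip":0.4,"tx":-0.02,"ty":0,"tz":0,"turn":0},{"grip":0.75,"tx":-0.02,"ty":0,"tz":0,"turn":0},{"grip":1,"tx":-0.02,"ty":0,"tz":0,"turn":0},{"grip":1,"tx":-0.02,"ty":0,"tz":0,"turn":0},{"grip":1,"tx":-0.02,"ty":0,"tz":0,"turn":0},{"grip":1,"tx":-0.02,"ty":0,"tz":0,"turn":0},{"grip":1,"tx":-0.02,"ty":0,"tz":0,"turn":0},{"grip":1,"tx":-0.02,"ty":0,"tz":0,"turn":0},{"grip":1,"tx":-0.02,"ty":0,"tz":0,"turn":0}]'
python3 -m jog '[{"grip":1,"tx":-0.3,"ty":0,"tz":0,"turn":0},{"grip":1,"tx":-0.8,"ty":0,"tz":0,"turn":0},{"grip":1,"tx":-1.5,"ty":0,"tz":0,"turn":0},{"grip":1,"tx":-2.3,"ty":0,"tz":0,"turn":0},{"grip":1,"tx":-3,"ty":0,"tz":0,"turn":0},{"grip":1,"tx":-3,"ty":0,"tz":0,"turn":0},{"grip":1,"tx":-3,"ty":0,"tz":0,"turn":0}]'
python3 - <<'E'
from cell import manip
from h import *
c=manip.camera("wrist")["image"][:,:,::-1]; s=manip.camera("side"); t=s["image"][:,:,::-1]
cv2.imwrite("pics/end.png",np.hstack([cv2.resize(c,(400,300)),cv2.resize(t[150:450,220:520],(300,300))]))
print(proj(s,[512,-9,86]),proj(s,[512,-9,6]))
E
```

```text
clock: 8.13
eef_pos: [511.7, -9.0, 61.0]
eef_rot: [1.249, 1.571, -2.905]
wrist_force: [0.2, 0.3, 0.6]
finger_gap: 94.0
clock: 8.72
eef_pos: [512.2, -9.1, 182.1]
eef_rot: [-2.227, 1.568, -0.098]
wrist_force: [-0.5, 0.4, -0.8]
finger_gap: 94.0
(np.float64(330.57360986337284), np.float64(241.77753219738014)) (np.float64(330.88844330369255), np.float64(278.3062469902757))
```

View pics/end.png

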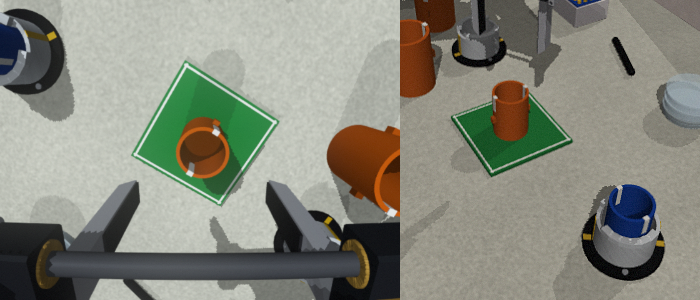

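The last picture (8) shows the cup upright in the middle of the mat. Its rim is at side-view pixel (331,242), against (331,242) predicted. The blue cup is still in its holder and the fingers are clear.

```bash
python3 -c "
from cell import manip
print(manip.sign_off())"
```

```text
the job is handed in; nothing more can be done
None
```

I gripped the orange cup in the holder across its rim with 20 N and twisted it about 59° anticlockwise. I then pulled it up about 92 mm, carried it to the mat, lowered it until it touched (15 N), opened the gripper and backed off. The job was handed in at about 9 s on the robot's clock, well under the 45 s limit; the sign-off gives no verdict.

**Last checks:** the cup stands upright at the centre of the mat, where its rim matches the predicted pixel position. The gripper is open and clear of the cup. The blue cup looks unmoved in its holder; I judged that by eye and did not measure it.

**Disagreements and refusals:**
- **Camera difference:** the wrist and top cameras put the cup's rim about 3 mm apart. I gripped midway between the two.
- **Stripe alignment:** after the twist, the stripes lined up with the yellow marks within about 3°, judged by eye from the wrist picture. The top camera was blocked by the arm.
- **Refused move:** my first move was refused because its rows left out some values. Nothing moved.

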